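Change over the stone-filing jig

TASK

Change over the filing jig: lift the finished gatehouse out of the jig and stand it in the empty bay of the rack, then seat the raw block of the same stone (terracotta or white, whichever you took out) flat and fully home in the jig's pocket, and last swing the yellow keeper bar over the block as far as it goes. The stone chips easily, so set pieces down without dropping them, and leave the other gatehouse, the other block, the file, the brush and the jar as they are.

Things in the scene. Friction and masses are not known exactly. Their poses are not given: they have to be found in the camera images.
- jig: Aluminium filing jig, fixed, with an open pocket 98 (own x) x 56 (own y) mm, its mouth flared by 3 mm all round over the top 8 mm. Pocket floor 12 mm above the jig's underside; walls 14 mm higher than the floor. Origin: under the pocket's centre, at the jig's underside, 4 mm above the table (on a blue board). A 90 x 50 mm piece goes in with its long side along the jig's x, either way round.
- bay_a: One of two identical plywood rack bays for finished pieces, fixed: a shallow tray, inside 116 (own x) x 76 (own y) mm, floor 12 mm above its underside, curbs 5 mm thick and 6 mm higher than the floor. Origin: centre of its underside, 4 mm above the table (on a blue board). One bay holds a gatehouse at the start, the other is empty.
- bay_b: One of two identical plywood rack bays for finished pieces, fixed: a shallow tray, inside 116 (own x) x 76 (own y) mm, floor 12 mm above its underside, curbs 5 mm thick and 6 mm higher than the floor. Origin: centre of its underside, 4 mm above the table (on a blue board). One bay holds a gatehouse at the start, the other is empty.
- gatehouse_red: Finished model gatehouse of terracotta-red stone: a rectangular body 90 (own x) x 50 (own y) x 46 mm high, with a dome (42 mm wide) and four small corner spires on top, 70 mm high in all, about 0.4 kg. Origin: centre of its underside; z up. It stands either in the jig's pocket or in one of the rack bays.
- gatehouse_white: Finished model gatehouse of white stone: a rectangular body 90 (own x) x 50 (own y) x 46 mm high, with a dome (42 mm wide) and four small corner spires on top, 70 mm high in all, about 0.4 kg. Origin: centre of its underside; z up. It stands either in the jig's pocket or in one of the rack bays.
- block_red: Raw plain block of terracotta-red stone, 90 (own x) x 50 (own y) x 50 mm high, about 0.45 kg, lying on the table. Origin: centre of its underside; z up.
- block_white: Raw plain block of white stone, 90 (own x) x 50 (own y) x 50 mm high, about 0.45 kg, lying on the table. Origin: centre of its underside; z up.
- keeper (a joint): Angle (rad) of the yellow keeper bar, turning level about a post at the jig's -x end. 0: closed, at its stop, along the jig's +x over the pocket; 1.57: along the jig's +y; 2.4: fully away. Starts open, stays where left; 0.5 N at the knob moves it. Bar 110 x 20 x 10 mm, underside 67 mm above the jig's underside, 5 mm over a seated block; a block standing proud stops it.
- keeper_knob (a point): Middle of the upright black round knob on the keeper bar, 18 mm in diameter and 34 mm tall, its foot 17 mm below this point and its top 17 mm above; 80 mm from the bar's pivot.
- keeper_pivot (a point): Pivot of the keeper bar, fixed on the jig, at the height of the bar's underside, 80 mm from the pocket's centre towards the jig's -x.
- file: Bystander: flat steel file with a round wooden handle, 245 mm long along its x, lying on the far side of the table.
- brush: Bystander: wooden brush, about 180 mm long along its x, lying on the table.
- jar: Bystander: glass jar with red cap, 60 mm wide and 75 mm tall, standing on the table.
Mind the look-alikes: they are no part of the job. What is shaped like the bay_b but purple or red is not meant.

How it is judged (in metres and radians):
On the way, in this order (a step that is already met when the one before it is completed fails the run):
1. both finished gatehouses stand in the rack bays, released (((x of gatehouse_red in the frame of bay_a between -0.016 and 0.016 m and y of gatehouse_red in the frame of bay_a between -0.016 and 0.016 m and z of gatehouse_red in the frame of bay_a between 0.008 and 0.016 m) or (x of gatehouse_red in the frame of bay_b between -0.016 and 0.016 m and y of gatehouse_red in the frame of bay_b between -0.016 and 0.016 m and z of gatehouse_red in the frame of bay_b between 0.008 and 0.016 m)) and angle between each of gatehouse_red, gatehouse_white's own z axis and vertical below 0.05 rad and linear speed of each of gatehouse_red, gatehouse_white below 0.02 m/s and contact force between each of gatehouse_red, gatehouse_white and the fingers below 0.1 N and ((x of gatehouse_white in the frame of bay_a between -0.016 and 0.016 m and y of gatehouse_white in the frame of bay_a between -0.016 and 0.016 m and z of gatehouse_white in the frame of bay_a between 0.008 and 0.016 m) or (x of gatehouse_white in the frame of bay_b between -0.016 and 0.016 m and y of gatehouse_white in the frame of bay_b between -0.016 and 0.016 m and z of gatehouse_white in the frame of bay_b between 0.008 and 0.016 m))), for 0.2 s.
2. a raw block is seated flat and square in the jig's pocket, released (((x of block_red in the frame of jig between -0.006 and 0.006 m and y of block_red in the frame of jig between -0.006 and 0.006 m and z of block_red in the frame of jig between 0.009 and 0.015 m and angle between block_red's own z axis and vertical below 0.03 rad and angle between the x axis of block_red and the x axis of jig, either way round below 0.08 rad and linear speed of block_red below 0.02 m/s and contact force between block_red and the fingers below 0.1 N) or (x of block_white in the frame of jig between -0.006 and 0.006 m and y of block_white in the frame of jig between -0.006 and 0.006 m and z of block_white in the frame of jig between 0.009 and 0.015 m and angle between block_white's own z axis and vertical below 0.03 rad and angle between the x axis of block_white and the x axis of jig, either way round below 0.08 rad and linear speed of block_white below 0.02 m/s and contact force between block_white and the fingers below 0.1 N))), for 0.2 s.
3. the keeper bar is over the block, at its stop (value of joint keeper below 0.12 rad), for 0.2 s.
At the end, for the whole second after the job is handed in: Jig's gatehouse upright in the once empty bay, within 16 mm of centre; block of the same stone on the pocket floor (3 mm), within 6 mm of centre, level to 0.03, square to 0.08 rad; bar within 0.12 rad of stop; other gatehouse (upright) and block within 20 mm of their starts; at rest (((((x of gatehouse_red in the frame of bay_a between -0.016 and 0.016 m and y of gatehouse_red in the frame of bay_a between -0.016 and 0.016 m and z of gatehouse_red in the frame of bay_a between 0.008 and 0.016 m) or (x of gatehouse_red in the frame of bay_b between -0.016 and 0.016 m and y of gatehouse_red in the frame of bay_b between -0.016 and 0.016 m and z of gatehouse_red in the frame of bay_b between 0.008 and 0.016 m)) and angle between each of gatehouse_red, gatehouse_white's own z axis and vertical below 0.05 rad and linear speed of each of gatehouse_red, block_red below 0.02 m/s and contact force between each of gatehouse_red, block_red and the fingers below 0.1 N and x of block_red in the frame of jig between -0.006 and 0.006 m and y of block_red in the frame of jig between -0.006 and 0.006 m and z of block_red in the frame of jig between 0.009 and 0.015 m and angle between block_red's own z axis and vertical below 0.03 rad and angle between the x axis of block_red and the x axis of jig, either way round below 0.08 rad and distance of each of gatehouse_white, block_white from where it was at the start of the episode below 0.02 m) or (((x of gatehouse_white in the frame of bay_a between -0.016 and 0.016 m and y of gatehouse_white in the frame of bay_a between -0.016 and 0.016 m and z of gatehouse_white in the frame of bay_a between 0.008 and 0.016 m) or (x of gatehouse_white in the frame of bay_b between -0.016 and 0.016 m and y of gatehouse_white in the frame of bay_b between -0.016 and 0.016 m and z of gatehouse_white in the frame of bay_b between 0.008 and 0.016 m)) and angle between each of gatehouse_white, gatehouse_red's own z axis and vertical below 0.05 rad and linear speed of each of gatehouse_white, block_white below 0.02 m/s and contact force between each of gatehouse_white, block_white and the fingers below 0.1 N and x of block_white in the frame of jig between -0.006 and 0.006 m and y of block_white in the frame of jig between -0.006 and 0.006 m and z of block_white in the frame of jig between 0.009 and 0.015 m and angle between block_white's own z axis and vertical below 0.03 rad and angle between the x axis of block_white and the x axis of jig, either way round below 0.08 rad and distance of each of gatehouse_red, block_red from where it was at the start of the episode below 0.02 m)) and value of joint keeper below 0.12 rad); the robot touches nothing.
It fails at once if a stone piece is dropped (moves faster than 0.6 m/s out of the fingers, a fall of about 18 mm) ((linear speed of gatehouse_red above 0.6 m/s and contact force between gatehouse_red and the fingers below 0.1 N) or (linear speed of gatehouse_white above 0.6 m/s and contact force between gatehouse_white and the fingers below 0.1 N) or (linear speed of block_red above 0.6 m/s and contact force between block_red and the fingers below 0.1 N) or (linear speed of block_white above 0.6 m/s and contact force between block_white and the fingers below 0.1 N)).
It fails at once if the file, the brush or the jar is moved by more than 30 mm (distance of any of file, brush, jar from where it was at the start of the episode above 0.03 m).
It also fails if it takes over 72 s, if anything falls off the work surface, if the arm or the gripper's body presses on something with over 40 N, if the wrist force passes 120 N, or if a joint passes its speed limit or range.

ROBOT

A 6-joint arm with a two-finger parallel gripper is mounted at the origin on the work surface. World frame = base frame: x ahead of the robot, y to its left, z up, the work surface at z = 0. Lengths are in m, angles in degrees, forces in N, time in s.
With the tool pointing down it reaches from about 0.25 to 0.8 m from the base axis. Payload 8.5 kg.
Tool frame: the origin (TCP) lies midway between the tips of the shut fingers; the grasp point (between the pads) lies 19 mm behind it; z points along the fingers, y is the line along which they close (so a half turn about z gives the same grasp; the last joint's range is limited). The gripper opens to 85 mm and grips with 20 to 120 N. Pads are 22 mm wide; open, the fingers measure 114 mm over their backs; the gripper's body (76 mm by 85 mm) begins 54 mm behind the grasp point. The pads swing forward as they close: fully open they stand 13 mm farther back than shut.
Start: joints at [-66.52, 13.648, -0.773, 75.585, 0, 90], TCP at [0.209, -0.481, 0.193] pointing down, gripper open.
Joint ranges: [-152.45, 152.45], [-59.26, 108.67], [-65.41, 83.53], [-104.44, 129.93], [-82.83, 76.93], [-180, 180]. Speed limits (degrees/s): [127.2, 127.2, 159.86, 180, 180, 180].

INTERFACE

Orientations are given as [roll, pitch, yaw] about the fixed x, y, z axes, in that order (R = Rz(yaw) Ry(pitch) Rx(roll)).
In Python, from cell import get_obs, cams, workorder gives the robot as it stands.
- The arm moves only by the tool drive_tool, never from a script. Its argument "commands" is a list of rows, each an object with "xyz": the shift along the tool's x, y, z in mm, a list of three; "yaw": the turn about the tool's z in rad; "hand": the opening, from -1 (shut) to 1 (fully open). A call has 1 to 10 rows; each row is the pose to reach, as a shift and turn from the pose commanded when the call began, along the tool's axes at that moment; what a row does not reach only later rows make up. A row lasts 1/10 s, in which the tool goes at most 50 mm and 8.59 degrees, less where a joint would pass 70% of its speed; a pose out of reach is approached as far as the arm can. A call with a gripper value outside its range is refused whole. The fingers move at their own pace and stop on an object; "newtons" is the grip in N (left out, the last holds). Time passes only in rows, so rows that repeat a pose let the fingers close. It gives the time, the measured TCP pose, the force, the opening and the grip force at its end, in the units of the state.
- get_obs(): the state, without advancing time (a new reading comes with each control period).
- cams.capture(name): name is "scene" or "top" or "wrist"; returns a dict with "img" (400x640x3 uint8, red, green, blue), "depth" (400x640 float32, m along the optical axis (not along the pixel's ray), 0 where there is no reading), "intrinsics" (3x3 intrinsics, pixels), "view" (4x4, takes a point from world to camera coordinates); the wrist camera has in their place "T_tool_cam" (4x4, takes a point from camera to tool coordinates, whose origin is the TCP and whose axes are the flange's). Camera axes: x right, y down, z forward; pixel columns grow to the right and rows downward; lengths in m; the calibration is good to about 2 mm. A picture is of the moment at which its call begins: read the wrist's pose just before it.
- workorder.hand_in(): hands the job in; it is judged then, once.
The state is a dict: "t": time; "joint_pos": joint angles; "joint_velocities": joint speeds; "tau": joint torques, N m; "ee_pos": TCP position; "tcp_rot": TCP orientation; "force": force on the tool from outside, world axes, zero at the start; "moment": the same for the moment, N m; "gripper_width": finger opening in m; "grip_force": force on a finger pad.
Only numpy, scipy, OpenCV 4.12 (cv2) and the standard library are available. Lean on these libraries where they do the work, as an engineer would, in place of code of your own. Each camera call takes 0.05 s, during which the arm holds its last target. There are 200 camera calls.

## Working session

There is one attempt and no reset: what is moved stays moved. The work goes in short steps, Python scripts to look and compute and a tool call to move; the robot and the scene stay as the last step left them, time stands still between calls to the robot, and variables do not carry over. Pictures are saved under pics/ and viewed, at most 10 in all, crops included, and the job is handed in when it is done.

Besides the shell and the picture viewer there is one more tool, called after "Emit:" as a command line: name --argument value ..., lists and objects as JSON in quotes. drive_tool: Moves the arm, as the interface text tells. Its arguments: {"type":"object","properties":{"commands":{"type":"array"},"newtons":{"type":"number"}},"required":["commands"]}

```bash
mkdir -p pics; cat > h.py <<'E'
import numpy as np, cv2
from cell import get_obs, cams, workorder
def shot(n,f):
    o=get_obs(); c=cams.capture(n); cv2.imwrite('pics/'+f+'.png',c['img'][:,:,::-1]); np.savez('pics/'+f+'.npz',**c,ee=o['ee_pos'],rot=o['tcp_rot']); return c
def cloud(c):
    d=c['depth']; K=c['intrinsics']; v,u=np.mgrid[:d.shape[0],:d.shape[1]]
    P=np.stack([(u-K[0,2])/K[0,0]*d,(v-K[1,2])/K[1,1]*d,d],-1)
    T=np.linalg.inv(c['view']); W=P@T[:3,:3].T+T[:3,3]; W[d==0]=np.nan; return W
E
python3 - <<'E'
from h import *
for n in('top','scene'): c=shot(n,n+'0'); print(c['view'].round(3).tolist(), c['intrinsics'].round(1).tolist())
o=get_obs(); print({k:np.round(v,3).tolist() for k,v in o.items()})
E
```

```text
[[-0.007, -1.0, 0.001, 0.007], [-0.987, 0.006, -0.163, 0.523], [0.163, -0.002, -0.987, 1.328], [0.0, 0.0, 0.0, 1.0]] [[495.0, 0.0, 327.3], [0.0, 495.0, 198.0], [0.0, 0.0, 1.0]]
[[-0.604, 0.797, 0.005, 0.325], [0.625, 0.478, -0.617, -0.255], [-0.494, -0.37, -0.787, 1.543], [0.0, 0.0, 0.0, 1.0]] [[441.5, 0.0, 311.2], [0.0, 441.5, 201.3], [0.0, 0.0, 1.0]]
{'t': 0.1, 'joint_pos': [-66.52, 13.679, -0.811, 75.585, -0.001, 90.001], 'joint_velocities': [-0.01, -0.07, 0.085, -0.074, 0.019, 0.021], 'tau': [0.001, -53.972, 34.7, 0.013, 0.0, 0.0], 'ee_pos': [0.209, -0.481, 0.192], 'tcp_rot': [-179.925, 0.001, 23.48], 'force': [0.737, -0.031, 0.1], 'moment': [-0.002, 0.019, -0.024], 'grip_force': 0.0, 'gripper_width': 0.086}
```

View pics/top0.png

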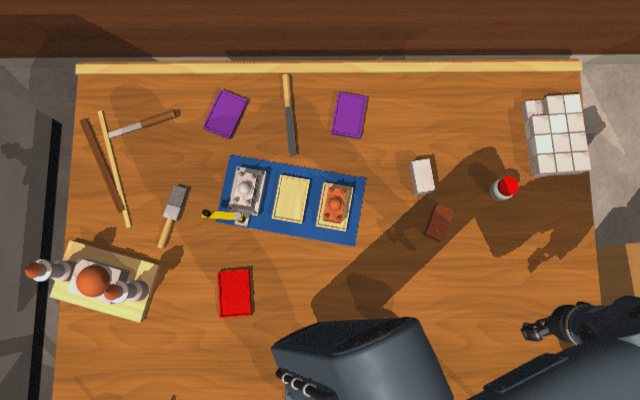

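View pics/scene0.png

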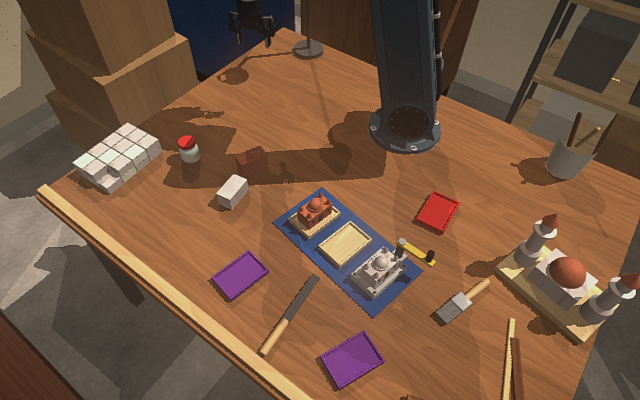

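The top view shows, on the blue board:
- The jig at about (243,190), holding the white gatehouse.
- The empty plywood bay at (291,198).
- The red gatehouse in its bay at (335,205).
- The yellow bar with its black knob at (207,213).

Off the board:
- The white block is at (423,175), the red block at (438,222), the jar at (505,187) and the brush at (172,215).
- The look-alike trays are purple at (226,114) and (350,115), and red at (235,292). The plywood bay on the blue board is the only one that fits the description.

The stone is white, so I need block_white. Next I'll enlarge the crop and measure.

```bash
python3 - <<'E'
from h import *
c=np.load('pics/top0.npz'); W=cloud(c); img=c['img']
cr=img[145:255,195:455]; cv2.imwrite('pics/crop.png',cv2.resize(cr,None,fx=3,fy=3,interpolation=2)[:,:,::-1])
z=W[...,2]
for s in ('top0','scene0'):
    c=np.load(f'pics/{s}.npz'); W=cloud(c); P=W.reshape(-1,3); 
    P=P[np.isfinite(P).all(1)]
    print(s,'table z',np.median(P[(P[:,2]<.02)&(P[:,0]>.3)&(P[:,0]<.7)][:,2]).round(4))
    def rect(n,box,zl,zh):
        Q=P[(P[:,0]>box[0])&(P[:,0]<box[1])&(P[:,1]>box[2])&(P[:,1]<box[3])&(P[:,2]>zl)&(P[:,2]<zh)]
        if len(Q)<5: print(n,len(Q)); return
        r=cv2.minAreaRect((Q[:,:2]*1000).astype(np.float32)); print(n,len(Q),np.round(r[0],1),np.round(r[1],1),round(r[2],1),'z',np.percentile(Q[:,2],[5,50,95]).round(4))
    def px(u,v): return W[v,u].round(3)
    if s=='top0':
        for u,v in((243,190),(291,198),(335,205),(423,175),(207,213),(250,237),(505,187),(220,214)): print(u,v,px(u,v))
        ctr={k:px(*q)[:2] for k,q in dict(jig=(243,190),bay=(291,198),redg=(335,205),bw=(423,175),br=(438,222)).items()}
    for k,(x,y) in ctr.items():
        b=(x-.08,x+.08,y-.07,y+.07) if k[0]=='b' and k!='bay' else (x-.075,x+.075,y-.055,y+.055)
        if k in('bw','br'): rect(k,(x-.06,x+.06,y-.055,y+.055),.042,.06)
        elif k=='bay': rect(k+' curb',(x-.08,x+.08,y-.06,y+.06),.0185,.026); rect(k+' floor',(x-.05,x+.05,y-.035,y+.035),.012,.0185)
        else: rect(k+' body',(x-.055,x+.055,y-.045,y+.045),.052,.07); rect(k+' dome',(x-.02,x+.02,y-.02,y+.02),.072,.1)
E
```

```text
top0 table z 0.0004
243 190 [0.54  0.23  0.084]
291 198 [0.529 0.106 0.014]
335 205 [ 0.497 -0.017  0.085]
423 175 [ 0.587 -0.264  0.044]
207 213 [0.473 0.317 0.117]
250 237 [0.42  0.222 0.002]
505 187 [ 0.545 -0.479  0.077]
220 214 [0.476 0.292 0.077]
jig body 419 [547.4 229.6] [51.7 90.6] 80.2 z [0.0565 0.0629 0.0688]
jig dome 118 [546.1 228. ] [34.2 31.3] 67.3 z [0.0734 0.0822 0.0883]
bay curb 462 [524.8 106.8] [ 86.4 126.8] 80.1 z [0.0187 0.0209 0.0248]
bay floor 601 [529.1 106. ] [68.2 98.7] 90.0 z [0.0126 0.0157 0.0181]
redg body 402 [502.2 -16. ] [50.  90.5] 80.0 z [0.0582 0.0627 0.0685]
redg dome 126 [501.4 -16. ] [31.3 33.8] 15.7 z [0.0732 0.0813 0.089 ]
bw 594 [ 584.  -263.1] [91.5 51.7] 8.4 z [0.0457 0.0507 0.0552]
br 614 [ 453.4 -303.8] [51.2 90.5] 68.1 z [0.0459 0.0505 0.0551]
scene0 table z 0.0003
jig body 435 [549.3 232.2] [51.2 91.1] 79.7 z [0.0564 0.0626 0.0685]
jig dome 103 [547.4 233.7] [32.1 28.9] 76.6 z [0.0746 0.0825 0.0875]
bay curb 434 [525.6 109.4] [ 88.  129.1] 79.5 z [0.0187 0.0208 0.0245]
bay floor 599 [528.9 106.5] [68.8 99.4] 88.5 z [0.0135 0.0163 0.0183]
redg body 361 [503.9 -12.9] [52.  91.8] 78.2 z [0.0539 0.0628 0.0692]
redg dome 92 [504.2 -13.3] [25.9 31.6] 3.9 z [0.0737 0.0812 0.0867]
bw 452 [ 585.8 -260.4] [92.2 52.7] 8.7 z [0.0443 0.0506 0.054 ]
br 380 [ 456.5 -299.9] [55.4 91.4] 69.9 z [0.0452 0.0509 0.0547]
```

View pics/crop.png

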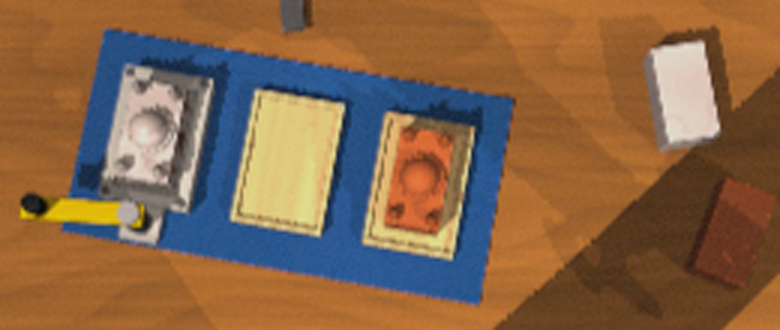

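The crop confirms it. The jig holds the white gatehouse, with its pivot on the near side. The bay between it and the red gatehouse is empty plywood on the blue board, and the white block lies at right. In mm, averaged over the two cameras:
- jig (548,231), long axis at -10°
- bay (526,108)
- white block (585,-262), at +8.5°

Heights and sizes match the ones given, so I'm moving over the jig.

Emit:
drive_tool --commands '[{"xyz":[594,-518,0],"yaw":0.585,"hand":1},{"xyz":[594,-518,0],"yaw":0.585,"hand":1},{"xyz":[594,-518,0],"yaw":0.585,"hand":1},{"xyz":[594,-518,0],"yaw":0.585,"hand":1},{"xyz":[594,-518,0],"yaw":0.585,"hand":1},{"xyz":[594,-518,0],"yaw":0.585,"hand":1},{"xyz":[594,-518,0],"yaw":0.585,"hand":1},{"xyz":[594,-518,0],"yaw":0.585,"hand":1},{"xyz":[594,-518,0],"yaw":0.585,"hand":1},{"xyz":[594,-518,0],"yaw":0.585,"hand":1}]'

```text
t: 1.1
ee_pos: [0.415, -0.0578, 0.1927]
tcp_rot: [-179.2, 0.0, -8.6]
force: [0.5, -0.9, -0.2]
gripper_width: 0.0856
grip_force: 0.0
```

```bash
cat >> h.py <<'E'
from scipy.spatial.transform import Rotation as Ro
def to(x,y,z,yaw):
    o=get_obs(); R=Ro.from_euler('xyz',o['tcp_rot'],degrees=True).as_matrix()
    d=R.T@(np.array([x,y,z])-o['ee_pos']*np.array([1e3]*3)); a=(yaw-o['tcp_rot'][2]+180)%360-180
    print('j',np.round(o['joint_pos'],1),'tcp',np.round(np.array(o['ee_pos'])*1e3,1),np.round(o['tcp_rot'],2),'shift',d.round(1),'yaw',round(-np.radians(a),4))
def wcloud(c):
    d=c['depth']; K=c['intrinsics']; v,u=np.mgrid[:d.shape[0],:d.shape[1]]
    P=np.stack([(u-K[0,2])/K[0,0]*d,(v-K[1,2])/K[1,1]*d,d],-1)
    T=c['T_tool_cam']; R=Ro.from_euler('xyz',c['rot'],degrees=True).as_matrix()
    W=(P@T[:3,:3].T+T[:3,3])@R.T+c['ee']; W[d==0]=np.nan; return W
E
python3 -c "
from h import *
to(548,231,193,-10)"
```

```text
j [ -8.6   3.2 -13.4  73.4   0.8 180. ] tcp [415.  -57.8 192.7] [-1.792e+02  1.000e-02 -8.600e+00] shift [  88.3 -305.4    3.9] yaw 0.0244
```

Joint 6 is at its limit, so I'll use the half-turned grasp (yaw 170°).

Emit:
drive_tool --commands '[{"xyz":[88,-305,4],"yaw":-1.5,"hand":1},{"xyz":[88,-305,4],"yaw":-1.5,"hand":1},{"xyz":[88,-305,4],"yaw":-1.5,"hand":1},{"xyz":[88,-305,4],"yaw":-1.5,"hand":1},{"xyz":[88,-305,4],"yaw":-1.5,"hand":1},{"xyz":[88,-305,4],"yaw":-1.5,"hand":1},{"xyz":[88,-305,4],"yaw":-1.5,"hand":1},{"xyz":[88,-305,4],"yaw":-1.5,"hand":1},{"xyz":[88,-305,4],"yaw":-1.5,"hand":1},{"xyz":[88,-305,4],"yaw":-1.5,"hand":1}]'

```text
t: 2.1
ee_pos: [0.5486, 0.2272, 0.1921]
tcp_rot: [-179.9, -0.7, 77.4]
force: [-0.4, -0.7, -0.8]
gripper_width: 0.0853
grip_force: 0.0
```

```bash
python3 -c "
from h import *
to(548,231,193,170)"
```

```text
j [ 22.1  20.2   8.6  78.    0.7 124.7] tcp [548.6 227.2 192.1] [-179.88   -0.73   77.41] shift [ 3.6 -1.4 -0.9] yaw -1.616
```

Emit:
drive_tool --commands '[{"xyz":[4,-1,-1],"yaw":-1.616,"hand":1},{"xyz":[4,-1,-1],"yaw":-1.616,"hand":1},{"xyz":[4,-1,-1],"yaw":-1.616,"hand":1},{"xyz":[4,-1,-1],"yaw":-1.616,"hand":1},{"xyz":[4,-1,-1],"yaw":-1.616,"hand":1},{"xyz":[4,-1,-1],"yaw":-1.616,"hand":1},{"xyz":[4,-1,-1],"yaw":-1.616,"hand":1},{"xyz":[4,-1,-1],"yaw":-1.616,"hand":1},{"xyz":[4,-1,-1],"yaw":-1.616,"hand":1},{"xyz":[4,-1,-1],"yaw":-1.616,"hand":1}]'

```text
t: 3.1
ee_pos: [0.5486, 0.2309, 0.1934]
tcp_rot: [179.3, -0.2, 163.3]
force: [0.7, -0.4, -0.5]
gripper_width: 0.0852
grip_force: 0.0
```

```bash
cat > m.py <<'E'
from h import *
def rect(W,ctr,zl,zh,n,hx=.06,hy=.05):
    P=W.reshape(-1,3); P=P[np.isfinite(P).all(1)]
    Q=P[(abs(P[:,0]-ctr[0])<hx)&(abs(P[:,1]-ctr[1])<hy)&(P[:,2]>zl)&(P[:,2]<zh)]
    if len(Q)<9: print(n,len(Q)); return
    r=cv2.minAreaRect((Q[:,:2]*1000).astype(np.float32)); print(n,len(Q),np.round(r[0],1),np.round(r[1],1),round(r[2],1),'z',np.percentile(Q[:,2],[5,50,95]).round(4))
E
python3 - <<'E'
from m import *
to(548,231,193,170)
shot('wrist','w1'); c=np.load('pics/w1.npz'); W=wcloud(c); print(c['T_tool_cam'].round(3).tolist())
rect(W,(.548,.231),.055,.068,'body'); rect(W,(.548,.231),.072,.09,'dome',.02,.02)
rect(W,(.548,.231),.026,.034,'wall',.09,.06); rect(W,(.526,.108),.0185,.026,'bay',.09,.07)
rect(W,(.47,.317),.09,.13,'knob',.05,.05)
E
```

```text
j [22.4 20.3  8.9 78.2  0.7 39.1] tcp [548.6 230.9 193.4] [ 1.7927e+02 -1.6000e-01  1.6332e+02] shift [ 0.6 -0.1  0.4] yaw -0.1166
[[0.0, -0.958, -0.288, 0.074], [1.0, 0.0, 0.0, -0.001], [0.0, -0.288, 0.958, -0.18], [0.0, 0.0, 0.0, 1.0]]
body 3358 [546.8 231.8] [50.  90.3] 79.7 z [0.0597 0.061  0.067 ]
dome 1108 [546.3 231.9] [34.1 32.9] 72.8 z [0.0732 0.0803 0.0846]
wall 4070 [546.9 231.8] [ 84.2 126.4] 79.7 z [0.0273 0.0289 0.0306]
bay 1947 [520.9  89.4] [126.6 126.3] 79.7 z [0.0192 0.0207 0.022 ]
knob 693 [474.4 325.5] [17.2 17.1] 71.8 z [0.0947 0.1135 0.115 ]
```

View pics/w1.png

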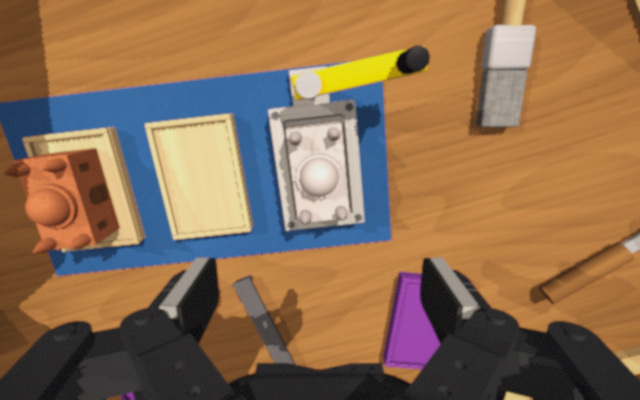

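The jig shows at (315,170), the open bay at (198,178) and the bar with its knob at (415,58). The jig walls centre at (546.9,231.8) at -10.3°, outer 84 x 126 mm. The knob is at (474,325), 80 mm from the pivot as stated. Going down now.

Emit:
drive_tool --commands '[{"xyz":[2,1,50],"yaw":-0.112,"hand":1},{"xyz":[2,1,90],"yaw":-0.112,"hand":1},{"xyz":[2,1,100],"yaw":-0.112,"hand":1},{"xyz":[2,1,100],"yaw":-0.112,"hand":1},{"xyz":[2,1,100],"yaw":-0.112,"hand":1}]'

```text
t: 3.65
ee_pos: [0.5483, 0.2342, 0.0955]
tcp_rot: [179.2, 0.0, 169.3]
force: [0.6, 0.1, 0.3]
gripper_width: 0.0854
grip_force: 0.0
```

```bash
python3 -c "
from h import *
to(546.9,231.8,36,169.7)"
```

```text
j [22.7 22.8 -1.9 64.8  0.7 33.4] tcp [548.3 234.2  95.5] [1.7917e+02 5.0000e-02 1.6931e+02] shift [ 1.  -3.5 59.4] yaw -0.0068
```

Emit:
drive_tool --commands '[{"xyz":[1,-3.5,30],"yaw":-0.007,"hand":1},{"xyz":[1,-3.5,50],"yaw":-0.007,"hand":1},{"xyz":[1,-3.5,59],"yaw":-0.007,"hand":1},{"xyz":[1,-3.5,59],"yaw":-0.007,"hand":1},{"xyz":[1,-3.5,59],"yaw":-0.007,"hand":-0.2},{"xyz":[1,-3.5,59],"yaw":-0.007,"hand":-0.4},{"xyz":[1,-3.5,59],"yaw":-0.007,"hand":-0.5},{"xyz":[1,-3.5,59],"yaw":-0.007,"hand":-0.5},{"xyz":[1,-3.5,59],"yaw":-0.007,"hand":-0.5}]' --newtons 50

```text
t: 4.55
ee_pos: [0.5466, 0.232, 0.036]
tcp_rot: [179.1, 0.1, 169.8]
force: [-1.7, 0.2, 6.9]
gripper_width: 0.0274
grip_force: 45.6
```

```bash
python3 -c "
from h import *
to(546.9,231.8,136,169.7)"
```

```text
j [22.6 25.1 -7.7 56.7  0.7 32.8] tcp [546.6 232.   36. ] [1.7913e+02 6.0000e-02 1.6979e+02] shift [ -0.4   1.3 -99.9] yaw 0.0016
```

The opening reads 27 mm, not the 50 mm I expected. I'll look before lifting.

```bash
python3 - <<'E'
from m import *
shot('wrist','w2'); shot('scene','s2'); i=cv2.imread('pics/w2.png')
s=cv2.imread('pics/s2.png')[200:320,290:450]
cv2.imwrite('pics/w2c.png',np.hstack([cv2.resize(i,(480,300)),cv2.resize(s,(320,300))]))
E
```

```text
(no output)
```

View pics/w2c.png

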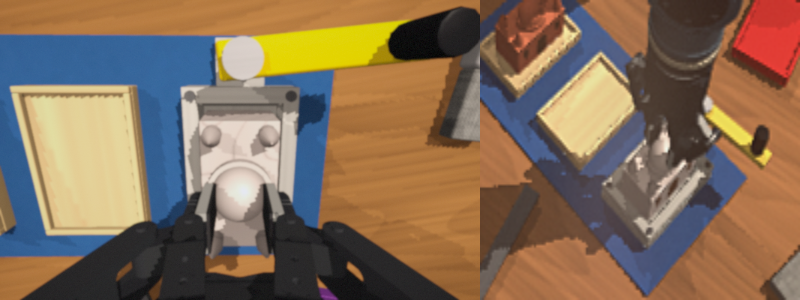

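```bash
python3 - <<'E'
from m import *
a=np.radians(-10.3); R=np.array([[np.cos(a),np.sin(a)],[-np.sin(a),np.cos(a)]])
for n in ('w1','w2','s2'):
    c=np.load(f'pics/{n}.npz'); W=wcloud(c) if n[0]=='w' else cloud(c)
    L=(W[...,:2]-[.5469,.2318])@R.T*1e3; z=W[...,2]*1e3
    print(n,'max z per 4mm jig-y bin (rows: jig x bands)  y -44..44')
    for x0 in (-40,-28,-20,-10,0,10,20):
        print(x0,[int(np.nanpercentile(z[m],95)) if (m:=(L[...,0]>x0)&(L[...,0]<x0+8)&(L[...,1]>y)&(L[...,1]<y+4)&(z<130)).sum()>2 else -1 for y in range(-44,44,4)])
c=np.load('pics/w1.npz');W=wcloud(c);L=(W[...,:2]-[.5469,.2318])@R.T*1e3;z=W[...,2]*1e3
print('side pts w1',[ (y,int(z[m].min()) ) for y in range(-30,32,2) if (m:=(abs(L[...,0])<9)&(abs(L[...,1]-y)<1)).sum()])
# red gatehouse side faces from w1: y vs z
a=(W[...,:2]-[.503,-.0145])@R.T*1e3
m=(abs(a[...,0])<44)&(abs(a[...,1])<27)&(z>24)&(z<60)
for zz in range(24,60,6):
    print(zz,[ (x,round(float(a[...,1][k].max()),0)) for x in range(-44,44,6) if (k:=m&(abs(z-zz)<3)&(abs(a[...,0]-x)<3)).any()])
E
```

```text
w1 max z per 4mm jig-y bin (rows: jig x bands)  y -44..44
-40 [29, 29, 29, 29, 61, 75, 82, 80, 71, 61, 61, 61, 62, 71, 80, 82, 76, 61, 29, 29, 30, 29]
-28 [30, 30, 30, 29, 61, 61, 61, 62, 62, 65, 67, 66, 66, 61, 62, 62, 62, 61, 29, 30, 30, 29]
-20 [30, 29, 29, 29, 62, 61, 62, 68, 76, 79, 79, 79, 78, 75, 68, 62, 62, 61, 29, 30, 29, 29]
-10 [29, 30, 30, 29, 61, 61, 71, 78, 82, 83, 84, 84, 84, 82, 78, 72, 65, 61, 29, 30, 29, 29]
0 [29, 30, 29, 29, 61, 67, 72, 79, 82, 84, 84, 85, 84, 82, 78, 72, 62, 61, 29, 30, 29, 29]
10 [29, 29, 30, 29, 61, 61, 67, 68, 76, 80, 81, 81, 79, 77, 72, 67, 61, 61, 29, 30, 30, 29]
20 [29, 30, 30, 29, 60, 61, 61, 61, 62, 62, 67, 62, 62, 61, 61, 61, 62, 61, 29, 30, 30, 29]
w2 max z per 4mm jig-y bin (rows: jig x bands)  y -44..44
-40 [29, 30, 29, 29, 61, 78, 82, 77, 61, 61, 61, 61, 61, 74, 81, 81, 73, -1, 29, 30, 29, 29]
-28 [29, 29, 30, 29, 61, 61, 61, 61, 61, 66, 66, 67, 63, 61, 61, 61, 61, -1, 29, 30, 30, 29]
-20 [129, 129, 53, 127, 129, 129, 129, 81, 76, 78, 79, 79, 77, 75, 128, 129, 129, 126, 127, 129, 129, 129]
-10 [129, 129, 128, 127, 102, 99, 118, 110, 
[... 1834 characters left out ...]
 (-20, 26.0), (-14, 26.0), (-8, 26.0), (-2, 26.0), (4, 27.0), (10, 26.0), (16, 26.0), (22, 26.0), (28, 26.0), (34, 26.0), (40, 26.0)]
42 [(-44, 27.0), (-38, 26.0), (-32, 27.0), (-26, 26.0), (-20, 26.0), (-14, 26.0), (-8, 27.0), (-2, 27.0), (4, 27.0), (10, 26.0), (16, 26.0), (22, 26.0), (28, 27.0), (34, 26.0), (40, 26.0)]
48 [(-44, 26.0), (-38, 26.0), (-32, 27.0), (-26, 26.0), (-20, 26.0), (-14, 26.0), (-8, 27.0), (-2, 27.0), (4, 27.0), (10, 27.0), (16, 26.0), (22, 26.0), (28, 26.0), (34, 27.0), (40, 26.0)]
54 [(-44, 26.0), (-38, 26.0), (-32, 26.0), (-26, 26.0), (-20, 26.0), (-14, 26.0), (-8, 26.0), (-2, 26.0), (4, 26.0), (10, 26.0), (16, 26.0), (22, 27.0), (28, 26.0), (34, 26.0), (40, 26.0)]
```

```bash
python3 - <<'E'
from m import *
a=np.radians(-10.3); R=np.array([[np.cos(a),np.sin(a)],[-np.sin(a),np.cos(a)]])
c=np.load('pics/w2.npz'); W=wcloud(c)
L=(W[...,:2]-[.5469,.2318])@R.T*1e3; z=W[...,2]*1e3
dark=c['img'].max(-1)<110
for zz in range(34,130,5):
    m=(abs(z-zz)<2.5)&(L[...,0]>-24)&(L[...,0]<12)&(abs(L[...,1])<60)
    s=lambda k:[int(q) for q in np.percentile(L[...,1][k],[0,10,90,100])]+[int(np.median(L[...,0][k]))] if k.sum()>3 else None
    print(zz,s(m&(L[...,1]<-5)),s(m&(L[...,1]>5)))
print(W[290:330:8,255:300:6].round(3).tolist() if 0 else '')
i=c['img'][200:400,200:440]; cv2.imwrite('pics/w2d.png',cv2.resize(i,None,fx=3,fy=3,interpolation=2)[:,:,::-1])
E
```

```text
34 None None
39 None None
44 None None
49 None None
54 None None
59 [-26, -25, -10, -5, -18] [5, 9, 22, 23, -17]
64 [-25, -23, -7, -5, -16] [5, 6, 20, 23, -16]
69 [-20, -17, -6, -5, -14] [5, 6, 15, 18, -14]
74 [-15, -14, -6, -5, -12] [5, 5, 12, 13, -12]
79 [-27, -15, -6, -5, -6] [5, 6, 12, 24, -5]
84 [-29, -23, -5, -5, -3] [5, 5, 21, 25, -4]
89 [-29, -27, -15, -15, -7] [12, 12, 24, 25, -8]
94 [-29, -27, -15, -15, -7] [12, 12, 23, 25, -8]
99 [-29, -27, -15, -15, -7] [11, 12, 24, 25, -8]
104 [-29, -27, -15, -15, -10] [11, 11, 23, 25, -8]
109 [-22, -20, -15, -15, -7] [11, 11, 16, 18, -9]
114 [-38, -32, -16, -15, -7] [11, 12, 20, 30, -7]
119 [-47, -39, -17, -17, -12] [13, 13, 33, 42, -12]
124 [-50, -45, -20, -16, -12] [12, 15, 39, 44, -12]
129 [-52, -46, -25, -16, -3] [11, 20, 41, 46, -5]
```

View pics/w2d.png

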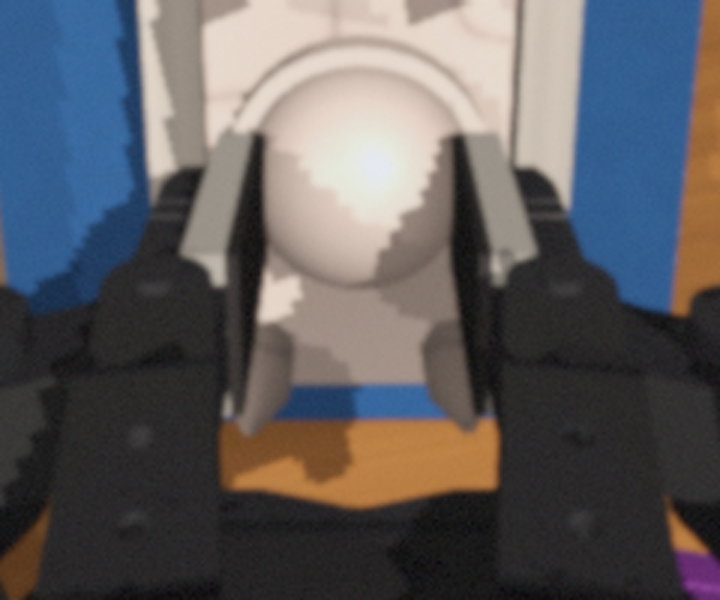

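```bash
python3 - <<'E'
from m import *
a=np.radians(-10.3); R=np.array([[np.cos(a),np.sin(a)],[-np.sin(a),np.cos(a)]])
c=np.load('pics/w2.npz'); W=wcloud(c)
L=np.dstack([(W[...,:2]-[.5469,.2318])@R.T*1e3,W[...,2]*1e3])
for x,y in((248,138),(240,150),(225,190),(205,235),(200,250),(255,160),(250,220),(240,330),(235,400),(170,215),(475,145),(510,230),(150,300),(265,395),(440,360)): print((x,y),L[200+y//3,200+x//3].round(0))
E
```

```text
(248, 138) [-11. -18.  78.]
(240, 150) [-11. -18.  82.]
(225, 190) [-12. -19.  95.]
(205, 235) [-12. -20. 107.]
(200, 250) [-12. -20. 110.]
(255, 160) [-11. -16.  86.]
(250, 220) [-10. -16.  99.]
(240, 330) [ -2. -16. 112.]
(235, 400) [  9. -17. 110.]
(170, 215) [ -7. -27.  93.]
(475, 145) [-13.  15.  84.]
(510, 230) [-12.  16. 106.]
(150, 300) [-13. -24. 122.]
(265, 395) [ 34. -16.  76.]
(440, 360) [33. 12. 70.]
```

```bash
python3 - <<'E'
from m import *
for n in('w1','w2'):
    c=np.load(f'pics/{n}.npz'); d=c['depth']; K=c['intrinsics']; v,u=np.mgrid[:400,:640]
    P=np.stack([(u-K[0,2])/K[0,0]*d,(v-K[1,2])/K[1,1]*d,d],-1); T=c['T_tool_cam']; Q=(P@T[:3,:3].T+T[:3,3])*1e3
    for s in(-1,1):
        m=(abs(Q[...,0])<14)&(s*Q[...,1]>0)&(s*Q[...,1]<60)&(Q[...,2]<(-5 if n=='w1' else -42))&(d>0)&(d<.3)
        q=Q[m]; print(n,s,len(q),'z max',np.percentile(q[:,2],[90,98,100]).round(0),'|y| min',np.percentile(s*q[:,1],[0,2,10]).round(0))
E
```

```text
w1 -1 10426 z max [-67. -56. -50.] |y| min [0. 1. 7.]
w1 1 11488 z max [-68. -56. -50.] |y| min [0. 2. 8.]
w2 -1 17783 z max [-51. -44. -42.] |y| min [0. 1. 7.]
w2 1 17434 z max [-55. -44. -42.] |y| min [0. 1. 7.]
```

The pads are gripping the dome. Both wrist pictures put the pad tips about 37 mm behind the reported TCP (tool z about -50 open, against the -13 described), so the true tip height is the TCP height plus about 37 to 50 mm. The piece hasn't moved. I'll open, go 38 mm lower and grip the body.

Emit:
drive_tool --commands '[{"xyz":[0,0,0],"yaw":0,"hand":0.3},{"xyz":[0,0,0],"yaw":0,"hand":1},{"xyz":[0,0,0],"yaw":0,"hand":1},{"xyz":[0,0,0],"yaw":0,"hand":1},{"xyz":[0,0,0],"yaw":0,"hand":1},{"xyz":[0,-0.6,20],"yaw":0,"hand":1},{"xyz":[0,-0.6,32],"yaw":0,"hand":1},{"xyz":[0,-0.6,38],"yaw":0,"hand":1},{"xyz":[0,-0.6,38],"yaw":0,"hand":1}]'

```text
t: 5.55
ee_pos: [0.5451, 0.231, -0.0042]
tcp_rot: [179.3, -0.1, 169.8]
force: [0.2, -0.4, 0.1]
gripper_width: 0.0856
grip_force: 0.0
```

Emit:
drive_tool --commands '[{"xyz":[0,0,0],"yaw":0,"hand":0.4},{"xyz":[0,0,0],"yaw":0,"hand":0.2},{"xyz":[0,0,0],"yaw":0,"hand":0},{"xyz":[0,0,0],"yaw":0,"hand":-0.3},{"xyz":[0,0,0],"yaw":0,"hand":-0.3},{"xyz":[0,0,0],"yaw":0,"hand":-0.3}]' --newtons 60

```text
t: 6.15
ee_pos: [0.5465, 0.2316, -0.0022]
tcp_rot: [179.2, 0.1, 169.8]
force: [-1.0, 0.4, 6.0]
gripper_width: 0.049
grip_force: 63.7
```

```bash
python3 -c "
from h import *
to(546.6,232,88,169.7)"
```

```text
j [ 22.6  27.1 -10.6  51.8   0.7  32.8] tcp [546.5 231.6  -2.2] [1.7917e+02 5.0000e-02 1.6979e+02] shift [ -0.1   1.7 -90.2] yaw 0.0015
```

Gripped at 49 mm. Lifting.

Emit:
drive_tool --commands '[{"xyz":[0,0.2,-10],"yaw":0,"hand":-0.3},{"xyz":[0,0.5,-25],"yaw":0,"hand":-0.3},{"xyz":[0,0.8,-45],"yaw":0,"hand":-0.3},{"xyz":[0,1,-60],"yaw":0,"hand":-0.3},{"xyz":[0,1,-60],"yaw":0,"hand":-0.3},{"xyz":[0,1,-60],"yaw":0,"hand":-0.3}]'

```text
t: 6.75
ee_pos: [0.5457, 0.2313, 0.0566]
tcp_rot: [179.2, -0.0, 169.8]
force: [-0.3, 0.3, -5.0]
gripper_width: 0.049
grip_force: 63.7
```

```bash
python3 - <<'E'
from m import *
shot('wrist','w3'); c=np.load('pics/w3.npz'); W=wcloud(c)
rect(W,(.5246,.1088),.0185,.027,'bay',.078,.058); rect(W,(.548,.231),.11,.13,'body',.07,.055); rect(W,(.548,.231),.026,.034,'wall',.09,.06)
to(524.1,108.8,58,169.7)
E
```

```text
bay 5025 [524.7 108.9] [ 87.  126.5] 79.7 z [0.0191 0.0206 0.0218]
body 17972 [541.2 230.3] [76.8 81.4] 79.5 z [0.1163 0.1199 0.1277]
wall 4191 [503.7 239.6] [84.4 38.7] 79.7 z [0.0277 0.0289 0.0307]
j [22.6 24.2 -5.9 59.6  0.7 32.8] tcp [545.3 231.2  56. ] [ 1.7927e+02 -9.0000e-02  1.6978e+02] shift [  -0.9 -124.2   -3.5] yaw 0.0014
```

Lifted (5 N) and the bay centre is confirmed at (524.7,108.9). Carrying it over.

Emit:
drive_tool --commands '[{"xyz":[0,-20,-3],"yaw":0,"hand":-0.3},{"xyz":[0,-50,-3],"yaw":0,"hand":-0.3},{"xyz":[-0.5,-85,-3],"yaw":0,"hand":-0.3},{"xyz":[-1,-112,-3],"yaw":0,"hand":-0.3},{"xyz":[-1,-124,-3],"yaw":0,"hand":-0.3},{"xyz":[-1,-124,-3],"yaw":0,"hand":-0.3},{"xyz":[-1,-124,-3],"yaw":0,"hand":-0.3}]'

```text
t: 7.5
ee_pos: [0.5249, 0.1093, 0.0579]
tcp_rot: [179.2, -0.0, 169.7]
force: [-0.0, 0.3, -4.7]
gripper_width: 0.0487
grip_force: 63.8
```

```bash
python3 -c "
from h import *
to(524.2,108.7,-1,169.7)"
```

```text
j [ 11.3  19.1 -13.7  56.9   0.8  21.5] tcp [524.9 109.3  57.9] [ 1.7921e+02 -4.0000e-02  1.6975e+02] shift [ 0.5 -1.5 58.9] yaw 0.0008
```

Lowering slowly until contact.

Emit:
drive_tool --commands '[{"xyz":[0.5,-1.5,20],"yaw":0,"hand":-0.3},{"xyz":[0.5,-1.5,40],"yaw":0,"hand":-0.3},{"xyz":[0.5,-1.5,50],"yaw":0,"hand":-0.3},{"xyz":[0.5,-1.5,54],"yaw":0,"hand":-0.3},{"xyz":[0.5,-1.5,57],"yaw":0,"hand":-0.3},{"xyz":[0.5,-1.5,59],"yaw":0,"hand":-0.3},{"xyz":[0.5,-1.5,59],"yaw":0,"hand":-0.3},{"xyz":[0.5,-1.5,59],"yaw":0,"hand":-0.3}]'

```text
t: 8.3
ee_pos: [0.5246, 0.1087, -0.0004]
tcp_rot: [179.2, 0.0, 169.8]
force: [0.3, -0.3, -4.8]
gripper_width: 0.0489
grip_force: 63.7
```

Emit:
drive_tool --commands '[{"xyz":[0,0,1],"yaw":0,"hand":-0.3},{"xyz":[0,0,1.5],"yaw":0,"hand":-0.3},{"xyz":[0,0,2],"yaw":0,"hand":-0.3},{"xyz":[0,0,2],"yaw":0,"hand":-0.3}]'

```text
t: 8.7
ee_pos: [0.5244, 0.1087, -0.0023]
tcp_rot: [179.2, 0.0, 169.8]
force: [-3.2, -0.8, 5.8]
gripper_width: 0.0491
grip_force: 64.9
```

Emit:
drive_tool --commands '[{"xyz":[0,0,0],"yaw":0,"hand":0.2},{"xyz":[0,0,0],"yaw":0,"hand":0.4},{"xyz":[0,0,0],"yaw":0,"hand":0.8},{"xyz":[0,0,0],"yaw":0,"hand":0.8},{"xyz":[0,0,0],"yaw":0,"hand":0.8},{"xyz":[0,0,-25],"yaw":0,"hand":0.8},{"xyz":[0,0,-70],"yaw":0,"hand":1},{"xyz":[0,0,-120],"yaw":0,"hand":1},{"xyz":[0,0,-120],"yaw":0,"hand":1},{"xyz":[0,0,-120],"yaw":0,"hand":1}]'

```text
t: 9.7
ee_pos: [0.5249, 0.1072, 0.1184]
tcp_rot: [179.2, 0.1, 169.8]
force: [-0.8, 0.2, 0.3]
gripper_width: 0.0854
grip_force: 0.0
```

```bash
python3 - <<'E'
from m import *
shot('wrist','w4'); c=np.load('pics/w4.npz'); W=wcloud(c)
rect(W,(.5246,.1088),.055,.068,'body',.06,.045); rect(W,(.5247,.1089),.0185,.026,'bay',.078,.058)
rect(W,(.5029,-.0145),.055,.068,'red',.06,.045)
rect(W,(.5469,.2318),.026,.034,'jig',.08,.06); rect(W,(.5469,.2318),.013,.022,'floor',.06,.04)
to(585,-262,150,188.5)
E
```

```text
body 5403 [524.5 107.1] [50.1 90.3] 79.7 z [0.0598 0.061  0.067 ]
bay 2674 [524.3 108.9] [ 86.2 125.9] 79.7 z [0.0194 0.0207 0.022 ]
red 5825 [501.4 -13.9] [51.2 89.7] 79.8 z [0.0587 0.061  0.067 ]
jig 6918 [539.5 233.4] [ 85.6 142.5] 79.7 z [0.0271 0.0288 0.0304]
floor 7981 [540.5 227.7] [ 74.2 116.1] 80.2 z [0.0138 0.015  0.02  ]
j [11.1 16.4 -8.2 65.   0.7 21.3] tcp [523.9 107.1 117. ] [ 1.7922e+02 -1.0000e-02  1.6978e+02] shift [-125.6 -351.9  -37.8] yaw -0.3267
```

The gatehouse stands in the bay within 2 mm of its centre, with its top at the right height. Now to the white block.

Emit:
drive_tool --commands '[{"xyz":[-126,-352,-38],"yaw":-0.327,"hand":1},{"xyz":[-126,-352,-38],"yaw":-0.327,"hand":1},{"xyz":[-126,-352,-38],"yaw":-0.327,"hand":1},{"xyz":[-126,-352,-38],"yaw":-0.327,"hand":1},{"xyz":[-126,-352,-38],"yaw":-0.327,"hand":1},{"xyz":[-126,-352,-38],"yaw":-0.327,"hand":1},{"xyz":[-126,-352,-38],"yaw":-0.327,"hand":1},{"xyz":[-126,-352,-38],"yaw":-0.327,"hand":1},{"xyz":[-126,-352,-38],"yaw":-0.327,"hand":1},{"xyz":[-126,-352,-38],"yaw":-0.327,"hand":1}]'

```text
t: 10.75
ee_pos: [0.5845, -0.2627, 0.1481]
tcp_rot: [179.1, 0.1, -171.6]
force: [-0.6, 0.6, -0.1]
gripper_width: 0.0851
grip_force: 0.0
```

```bash
python3 - <<'E'
from m import *
shot('wrist','w5'); c=np.load('pics/w5.npz'); W=wcloud(c)
rect(W,(.585,-.262),.045,.055,'bw',.065,.05)
to(585,-262,-18,188.5)
E
```

```text
bw 6159 [ 582.9 -261.4] [89.9 50.1] 8.4 z [0.0477 0.0489 0.05  ]
j [-24.5  26.3  11.8  75.9   0.8 -33. ] tcp [ 584.6 -261.7  148.5] [ 1.7915e+02  8.0000e-02 -1.7151e+02] shift [ -0.2  -2.9 166.5] yaw -0.0002
```

Emit:
drive_tool --commands '[{"xyz":[2,0,50],"yaw":0,"hand":1},{"xyz":[2,-1,95],"yaw":0,"hand":1},{"xyz":[2,-1.5,130],"yaw":0,"hand":1},{"xyz":[2,-2,155],"yaw":0,"hand":1},{"xyz":[2,-2,170],"yaw":0,"hand":1},{"xyz":[2,-2,170],"yaw":0,"hand":1},{"xyz":[2,-2,170],"yaw":0,"hand":1}]'

```text
t: 11.5
ee_pos: [0.584, -0.261, -0.0196]
tcp_rot: [179.2, 0.2, -171.4]
force: [0.6, -0.6, -0.1]
gripper_width: 0.0857
grip_force: 0.0
```

Emit:
drive_tool --commands '[{"xyz":[0,0,0],"yaw":0,"hand":0.4},{"xyz":[0,0,0],"yaw":0,"hand":0.2},{"xyz":[0,0,0],"yaw":0,"hand":0},{"xyz":[0,0,0],"yaw":0,"hand":-0.3},{"xyz":[0,0,0],"yaw":0,"hand":-0.3},{"xyz":[0,0,0],"yaw":0,"hand":-0.3}]' --newtons 60

```text
t: 12.1
ee_pos: [0.5849, -0.2622, -0.0184]
tcp_rot: [179.3, 0.3, -171.5]
force: [0.1, 1.6, 5.5]
gripper_width: 0.0493
grip_force: 63.6
```

```bash
python3 -c "
from h import *
to(583,-261,60,188.5)"
```

```text
j [-24.6  32.4  -3.6  54.1   0.8 -33.1] tcp [ 584.9 -262.2  -18.4] [ 179.3     0.33 -171.48] shift [  1.2   2.5 -78.3] yaw 0.0004
```

Emit:
drive_tool --commands '[{"xyz":[0,0,-10],"yaw":0,"hand":-0.3},{"xyz":[0,0.5,-30],"yaw":0,"hand":-0.3},{"xyz":[0,1,-65],"yaw":0,"hand":-0.3},{"xyz":[0,1.5,-100],"yaw":0,"hand":-0.3},{"xyz":[0,2,-125],"yaw":0,"hand":-0.3},{"xyz":[0,2,-125],"yaw":0,"hand":-0.3}]'

```text
t: 12.7
ee_pos: [0.5856, -0.2629, 0.1098]
tcp_rot: [179.5, 0.5, -171.5]
force: [1.0, -0.4, -3.5]
gripper_width: 0.0488
grip_force: 63.2
```

```bash
python3 -c "
from h import *
to(546.9,231.8,105,169.7)"
```

```text
j [-24.6  26.9   7.1  69.9   0.7 -33.1] tcp [ 585.6 -262.9  109.8] [ 179.47    0.54 -171.49] shift [-34.9 494.9   9.7] yaw 0.3282
```

Emit:
drive_tool --commands '[{"xyz":[-3,30,0],"yaw":0.05,"hand":-0.3},{"xyz":[-7,80,0],"yaw":0.1,"hand":-0.3},{"xyz":[-10,130,2],"yaw":0.15,"hand":-0.3},{"xyz":[-14,180,3],"yaw":0.2,"hand":-0.3},{"xyz":[-17,230,4],"yaw":0.25,"hand":-0.3},{"xyz":[-20,280,5],"yaw":0.3,"hand":-0.3},{"xyz":[-23,330,6],"yaw":0.328,"hand":-0.3},{"xyz":[-27,380,7],"yaw":0.328,"hand":-0.3},{"xyz":[-30,430,8],"yaw":0.328,"hand":-0.3},{"xyz":[-32,465,9],"yaw":0.328,"hand":-0.3}]'

```text
t: 13.7
ee_pos: [0.545, 0.2055, 0.1013]
tcp_rot: [179.2, -0.1, 169.8]
force: [-0.0, 0.3, -2.9]
gripper_width: 0.0494
grip_force: 63.6
```

```bash
python3 -c "
from h import *
to(546.9,231.8,65,169.7)"
```

```text
j [20.2 21.5 -3.1 65.1  0.7 30.4] tcp [545.  205.5 101.3] [ 1.7925e+02 -1.1000e-01  1.6981e+02] shift [ 2.7 25.8 36.7] yaw 0.0018
```

Emit:
drive_tool --commands '[{"xyz":[1,15,15],"yaw":0.002,"hand":-0.3},{"xyz":[1,26,37],"yaw":0.002,"hand":-0.3},{"xyz":[1,26,37],"yaw":0.002,"hand":-0.3},{"xyz":[1,26,37],"yaw":0.002,"hand":-0.3}]'

```text
t: 14.1
ee_pos: [0.5492, 0.228, 0.0647]
tcp_rot: [179.3, -0.2, 169.6]
force: [0.8, -0.1, -3.6]
gripper_width: 0.0491
grip_force: 63.5
```

```bash
python3 - <<'E'
from m import *
shot('wrist','w6'); c=np.load('pics/w6.npz'); W=wcloud(c)
a=np.radians(-10.3); R=np.array([[np.cos(a),np.sin(a)],[-np.sin(a),np.cos(a)]])
L=(W[...,:2]-[.5469,.2318])@R.T*1e3; z=W[...,2]*1e3; lum=c['img'].mean(-1)
m=(abs(L[...,1])<27)&(L[...,0]<-14)&(L[...,0]>-60)&(z>110)&(z<150)
zt=np.median(z[m]); k=m&(abs(z-zt)<4); print('top z',zt,k.sum(),'x min',np.percentile(L[...,0][k],[0,1,3]).round(1),'y',np.percentile(L[...,1][k&(L[...,0]<-18)],[0.5,99.5]).round(1))
# tilt and yaw of top
P=np.c_[L[k],z[k]]; print('slopes deg',np.degrees(np.linalg.lstsq(np.c_[P[:,:2],np.ones(len(P))],P[:,2],rcond=None)[0][:2]).round(2))
print([(y,round(float(L[...,0][q].min()),1)) for y in range(-22,23,4) if (q:=k&(abs(L[...,1]-y)<2)).any()])
to(546.9,231.8,0,169.7)
E
```

```text
top z 131.98542170148124 10663 x min [-43.1 -42.7 -42.5] y [-26.8  19.6]
slopes deg [ 0.51 -0.04]
[(-22, -42.9), (-18, -43.0), (-14, -42.9), (-10, -42.9), (-6, -42.9), (-2, -43.0), (2, -43.1), (6, -42.9), (10, -43.1), (14, -42.9), (18, -42.9), (22, -38.2)]
j [22.1 24.  -4.7 61.   0.6 32.6] tcp [549.9 228.   65.6] [ 1.7928e+02 -8.0000e-02  1.6957e+02] shift [ 3.6  2.4 65.6] yaw -0.0023
```

View pics/w6.png

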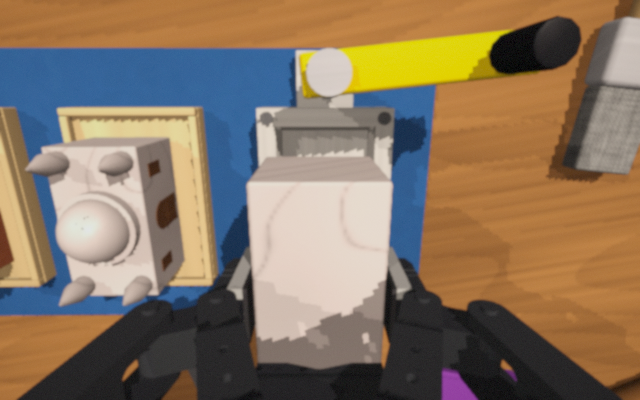

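The block is held level and square above the pocket at (335,140). It is about 2 mm off in x and in y. Correcting while I lower it to just above the walls.

Emit:
drive_tool --commands '[{"xyz":[2,2,20],"yaw":-0.002,"hand":-0.3},{"xyz":[2,2,35],"yaw":-0.002,"hand":-0.3},{"xyz":[2,2,44],"yaw":-0.002,"hand":-0.3},{"xyz":[2,2,44],"yaw":-0.002,"hand":-0.3},{"xyz":[2,2,44],"yaw":-0.002,"hand":-0.3},{"xyz":[2,2,44],"yaw":-0.002,"hand":-0.3}]'

```text
t: 14.75
ee_pos: [0.5493, 0.232, 0.0228]
tcp_rot: [179.2, 0.0, 169.7]
force: [0.5, -0.6, -3.0]
gripper_width: 0.0489
grip_force: 63.6
```

```bash
python3 - <<'E'
from m import *
shot('wrist','w7'); c=np.load('pics/w7.npz'); W=wcloud(c)
a=np.radians(-10.3); R=np.array([[np.cos(a),np.sin(a)],[-np.sin(a),np.cos(a)]])
L=(W[...,:2]-[.5469,.2318])@R.T*1e3; z=W[...,2]*1e3
m=(abs(L[...,1])<27)&(L[...,0]<-14)&(L[...,0]>-60)&(z>75)&(z<100)
zt=np.median(z[m]); k=m&(abs(z-zt)<3); print('top z',zt,k.sum(),'x min',np.percentile(L[...,0][k],[0,1]).round(1),'y',np.percentile(L[...,1][k&(L[...,0]<-18)],[0.5,99.5]).round(1))
w=(abs(z-29)<3)&(L[...,0]<-47)&(L[...,0]>-90); print('wall x',np.percentile(L[...,0][w],[1,99]).round(1)); w=(abs(z-29)<3)&(L[...,0]<-50)&(L[...,0]>-63);print('wall y',np.percentile(L[...,1][w],[.5,99.5]).round(1))
to(548.8,231.5,0,169.7)
E
```

```text
top z 90.07050206048525 11450 x min [-44.  -43.5] y [-25.7  23.2]
wall x [-63.  -47.4]
wall y [-41.7  41.6]
j [22.5 26.  -8.3 55.2  0.7 32.8] tcp [549.3 232.1  22.8] [1.7918e+02 4.0000e-02 1.6971e+02] shift [ 0.4 -1.  22.8] yaw 0.0002
```

Emit:
drive_tool --commands '[{"xyz":[1,1,6],"yaw":0,"hand":-0.3},{"xyz":[1,1,11],"yaw":0,"hand":-0.3},{"xyz":[1,1,15],"yaw":0,"hand":-0.3},{"xyz":[1,1,19],"yaw":0,"hand":-0.3},{"xyz":[1,0.8,22],"yaw":0,"hand":-0.3},{"xyz":[1,0.8,23],"yaw":0,"hand":-0.3},{"xyz":[1,0.8,23],"yaw":0,"hand":-0.3}]'

```text
t: 15.5
ee_pos: [0.5477, 0.2332, -0.0014]
tcp_rot: [179.2, -0.0, 169.7]
force: [-0.8, 0.4, -3.9]
gripper_width: 0.0492
grip_force: 63.6
```

No contact yet, so a little lower.

Emit:
drive_tool --commands '[{"xyz":[0,0,1],"yaw":0,"hand":-0.3},{"xyz":[0,0,1.5],"yaw":0,"hand":-0.3},{"xyz":[0,0,2],"yaw":0,"hand":-0.3},{"xyz":[0,0,2],"yaw":0,"hand":-0.3}]'

```text
t: 15.9
ee_pos: [0.5479, 0.2334, -0.0023]
tcp_rot: [179.2, 0.0, 169.7]
force: [-2.8, 0.0, 5.6]
gripper_width: 0.0495
grip_force: 64.7
```

Emit:
drive_tool --commands '[{"xyz":[0,0,0],"yaw":0,"hand":0.2},{"xyz":[0,0,0],"yaw":0,"hand":0.4},{"xyz":[0,0,0],"yaw":0,"hand":0.8},{"xyz":[0,0,0],"yaw":0,"hand":0.8},{"xyz":[0,0,0],"yaw":0,"hand":0.8},{"xyz":[0,0,-25],"yaw":0,"hand":0.8},{"xyz":[0,0,-70],"yaw":0,"hand":0.8},{"xyz":[0,0,-120],"yaw":0,"hand":0.8},{"xyz":[0,0,-120],"yaw":0,"hand":0.8},{"xyz":[0,0,-120],"yaw":0,"hand":0.8}]'

```text
t: 16.9
ee_pos: [0.5484, 0.232, 0.1182]
tcp_rot: [179.1, 0.1, 169.7]
force: [-0.1, 0.2, -0.1]
gripper_width: 0.0771
grip_force: 0.0
```

```bash
python3 - <<'E'
from m import *
shot('wrist','w8'); c=np.load('pics/w8.npz'); W=wcloud(c)
rect(W,(.5469,.2318),.058,.072,'block',.06,.045); rect(W,(.5469,.2318),.026,.034,'jig',.08,.06)
rect(W,(.474,.325),.092,.13,'knob',.03,.03)
to(546.9,231.8,120,169.7)
E
```

```text
block 8539 [546.6 232.1] [50.1 90. ] 79.8 z [0.0637 0.0648 0.0659]
jig 6026 [547.  231.8] [ 84.3 126.7] 79.6 z [0.0272 0.0289 0.0304]
knob 1493 [474.2 325.2] [17.2 17.3] 37.7 z [0.0957 0.1133 0.1149]
j [22.5 22.   0.  67.6  0.7 32.8] tcp [547.5 231.6 116.7] [ 1.7923e+02 -2.0000e-02  1.6972e+02] shift [ 0.6  0.1 -3.3] yaw 0.0004
```

The block is seated: 0.4 mm from centre, square, top at the right height. Now to the knob, turning so the fingers straddle it along the swing direction.

Emit:
drive_tool --commands '[{"xyz":[30,26,0],"yaw":-0.14,"hand":0.5},{"xyz":[60,53,0],"yaw":-0.29,"hand":0.3},{"xyz":[89,79,0],"yaw":-0.43,"hand":0},{"xyz":[89,79,0],"yaw":-0.58,"hand":-0.15},{"xyz":[89,79,0],"yaw":-0.73,"hand":-0.15},{"xyz":[89,79,0],"yaw":-0.88,"hand":-0.15},{"xyz":[89,79,0],"yaw":-1.03,"hand":-0.15},{"xyz":[89,79,0],"yaw":-1.18,"hand":-0.15},{"xyz":[89,79,0],"yaw":-1.33,"hand":-0.15},{"xyz":[89,79,0],"yaw":-1.48,"hand":-0.15}]'

```text
t: 17.95
ee_pos: [0.4731, 0.3246, 0.1159]
tcp_rot: [179.8, 0.6, -105.1]
force: [0.4, 0.6, -0.3]
gripper_width: 0.0365
grip_force: 0.0
```

```bash
python3 -c "
from h import *
to(474.3,325.3,48,265.5)"
```

```text
j [ 34.1  20.1  -3.   66.6   0.6 -40.8] tcp [473.1 324.6 115.9] [ 179.78    0.62 -105.12] shift [-0.2 -1.3 67.9] yaw -0.1854
```

Emit:
drive_tool --commands '[{"xyz":[0,-1,0],"yaw":-0.1,"hand":-0.15},{"xyz":[0,-1,0],"yaw":-0.185,"hand":-0.15},{"xyz":[0,-1,20],"yaw":-0.185,"hand":-0.15},{"xyz":[0,-1,45],"yaw":-0.185,"hand":-0.15},{"xyz":[0,-1,60],"yaw":-0.185,"hand":-0.15},{"xyz":[0,-1,66],"yaw":-0.185,"hand":-0.15},{"xyz":[0,-1,66],"yaw":-0.185,"hand":-0.15}]'

```text
t: 18.65
ee_pos: [0.474, 0.3251, 0.0502]
tcp_rot: [179.9, 0.6, -94.9]
force: [-0.7, 0.8, 0.0]
gripper_width: 0.036
grip_force: 0.0
```

```bash
python3 - <<'E'
from h import *
to(474.3,325.3,48,265.5)
o=get_obs(); p=np.array([468.2,246.1]); R=Ro.from_euler('xyz',o['tcp_rot'],degrees=True).as_matrix(); cur=np.array(o['ee_pos'])*1e3
y0=o['tcp_rot'][2]%360
for n in range(1,21):
    th=85.5-5*n
    q=p+80*np.array([np.cos(np.radians(th)),np.sin(np.radians(th))]); d=R.T@(np.r_[q,49]-cur)
    print(n,th,q.round(0),d.round(0),'yaw',round(np.radians(y0-(th+180)),2))
E
```

```text
j [ 34.1  22.9  -9.   57.8   0.6 -51. ] tcp [474.  325.1  50.2] [179.89   0.64 -94.88] shift [-0.2 -0.3  2.2] yaw -0.0066
1 80.5 [481. 325.] [-0. -7.  1.] yaw 0.08
2 75.5 [488. 324.] [  0. -14.   1.] yaw 0.17
3 70.5 [495. 322.] [  2. -21.   1.] yaw 0.26
4 65.5 [501. 319.] [  4. -28.   1.] yaw 0.34
5 60.5 [508. 316.] [  7. -34.   1.] yaw 0.43
6 55.5 [514. 312.] [ 10. -40.   1.] yaw 0.52
7 50.5 [519. 308.] [ 13. -46.   1.] yaw 0.6
8 45.5 [524. 303.] [ 18. -52.   1.] yaw 0.69
9 40.5 [529. 298.] [ 22. -57.   1.] yaw 0.78
10 35.5 [533. 293.] [ 27. -62.   1.] yaw 0.87
11 30.5 [537. 287.] [ 33. -66.   1.] yaw 0.95
12 25.5 [540. 281.] [ 39. -70.   1.] yaw 1.04
13 20.5 [543. 274.] [ 45. -73.   1.] yaw 1.13
14 15.5 [545. 267.] [ 51. -76.   0.] yaw 1.22
15 10.5 [547. 261.] [ 58. -78.   0.] yaw 1.3
16 5.5 [548. 254.] [ 65. -80.   0.] yaw 1.39
17 0.5 [548. 247.] [ 72. -81.   0.] yaw 1.48
18 -4.5 [548. 240.] [ 79. -81.   0.] yaw 1.56
19 -9.5 [547. 233.] [ 86. -81.   0.] yaw 1.65
20 -14.5 [546. 226.] [ 93. -80.  -0.] yaw 1.74
```

Emit:
drive_tool --commands '[{"xyz":[0,-7,1],"yaw":0.08,"hand":-0.15},{"xyz":[0,-14,1],"yaw":0.17,"hand":-0.15},{"xyz":[2,-21,1],"yaw":0.26,"hand":-0.15},{"xyz":[4,-28,1],"yaw":0.34,"hand":-0.15},{"xyz":[7,-34,1],"yaw":0.43,"hand":-0.15},{"xyz":[10,-40,1],"yaw":0.52,"hand":-0.15},{"xyz":[13,-46,1],"yaw":0.6,"hand":-0.15},{"xyz":[18,-52,1],"yaw":0.69,"hand":-0.15},{"xyz":[22,-57,1],"yaw":0.78,"hand":-0.15},{"xyz":[27,-62,1],"yaw":0.87,"hand":-0.15}]'

```text
t: 19.65
ee_pos: [0.5351, 0.2938, 0.0513]
tcp_rot: [179.4, 0.6, -144.9]
force: [-0.6, 0.7, -0.3]
gripper_width: 0.0364
grip_force: 0.3
```

```bash
python3 - <<'E'
from h import *
to(533,293,49,215.5)
o=get_obs(); p=np.array([468.2,246.1]); R=Ro.from_euler('xyz',o['tcp_rot'],degrees=True).as_matrix(); cur=np.array(o['ee_pos'])*1e3
y0=o['tcp_rot'][2]%360
for n in range(1,12):
    th=35.5-5*n
    q=p+80*np.array([np.cos(np.radians(th)),np.sin(np.radians(th))]); d=R.T@(np.r_[q,49]-cur)
    print(n,th,q.round(0),d.round(0),'yaw',round(np.radians(y0-(th+180)),2))
E
```

```text
j [28.4 25.9 -3.8 59.8  0.6 -6.7] tcp [535.1 293.8  51.3] [ 179.43    0.57 -144.93] shift [2.2 0.5 2.3] yaw -0.0076
1 30.5 [537. 287.] [ 2. -7.  2.] yaw 0.08
2 25.5 [540. 281.] [  3. -14.   2.] yaw 0.17
3 20.5 [543. 274.] [  5. -21.   2.] yaw 0.25
4 15.5 [545. 267.] [  7. -27.   2.] yaw 0.34
5 10.5 [547. 261.] [  9. -34.   2.] yaw 0.43
6 5.5 [548. 254.] [ 13. -40.   2.] yaw 0.52
7 0.5 [548. 247.] [ 16. -46.   2.] yaw 0.6
8 -4.5 [548. 240.] [ 20. -52.   2.] yaw 0.69
9 -9.5 [547. 233.] [ 25. -57.   1.] yaw 0.78
10 -14.5 [546. 226.] [ 30. -62.   1.] yaw 0.87
11 -19.5 [544. 219.] [ 36. -66.   1.] yaw 0.95
```

Emit:
drive_tool --commands '[{"xyz":[2,-7,1],"yaw":0.08,"hand":-0.15},{"xyz":[3,-14,1],"yaw":0.17,"hand":-0.15},{"xyz":[5,-21,1],"yaw":0.25,"hand":-0.15},{"xyz":[7,-27,1],"yaw":0.34,"hand":-0.15},{"xyz":[9,-34,1],"yaw":0.43,"hand":-0.15},{"xyz":[13,-40,1],"yaw":0.52,"hand":-0.15},{"xyz":[16,-46,1],"yaw":0.6,"hand":-0.15},{"xyz":[20,-52,1],"yaw":0.69,"hand":-0.15},{"xyz":[25,-57,1],"yaw":0.78,"hand":-0.15},{"xyz":[28,-60,1],"yaw":0.82,"hand":-0.15}]'

```text
t: 20.65
ee_pos: [0.547, 0.2284, 0.0496]
tcp_rot: [179.2, 0.0, 168.1]
force: [0.8, 0.9, -0.1]
gripper_width: 0.0361
grip_force: 0.3
```

Emit:
drive_tool --commands '[{"xyz":[0,-1,0],"yaw":0,"hand":-0.15},{"xyz":[0,-2,0],"yaw":0,"hand":-0.15},{"xyz":[0,-3,0],"yaw":0,"hand":-0.15},{"xyz":[0,-4,0],"yaw":0,"hand":-0.15}]'

```text
t: 21.05
ee_pos: [0.5458, 0.2249, 0.0489]
tcp_rot: [179.2, -0.0, 168.3]
force: [0.9, 1.5, 0.8]
gripper_width: 0.036
grip_force: 0.3
```

```bash
python3 - <<'E'
from m import *
to(547,233,49,169.7)
shot('wrist','w9'); c=np.load('pics/w9.npz'); W=wcloud(c)
rect(W,(.547,.232),.107,.12,'knob',.02,.013)
rect(W,(.5469,.2318),.058,.069,'block',.06,.045)
P=W.reshape(-1,3); i=c['img'].reshape(-1,3).astype(int); m=(i[:,0]>150)&(i[:,1]>120)&(i[:,2]<70)&(abs(P[:,2]-.081)<.005); q=P[m]; print(m.sum()); r=cv2.minAreaRect((q[:,:2]*1e3).astype(np.float32)); print(r)
E
```

```text
j [22.  24.2 -7.  58.4  0.7 33.7] tcp [545.8 224.9  48.9] [ 1.7922e+02 -4.0000e-02  1.6834e+02] shift [ 0.4  8.2 -0. ] yaw -0.0237
knob 2065 [546.3 232.9] [18.9 23.4] 73.6 z [0.1085 0.1135 0.1169]
block 7465 [546.7 232. ] [50.2 90.4] 79.8 z [0.0637 0.0648 0.0658]
6504
((500.8424377441406, 240.11851501464844), (19.593408584594727, 92.94718170166016), 80.06226348876953)
```

The bar lies at -9.9°, against -10.3° for the jig, so it is closed. Pressing a touch more, then backing off and clearing upward.

Emit:
drive_tool --commands '[{"xyz":[0,-1.5,0],"yaw":0,"hand":-0.15},{"xyz":[0,-1.5,0],"yaw":0,"hand":-0.15},{"xyz":[0,2,0],"yaw":0,"hand":-0.1},{"xyz":[0,6,0],"yaw":0,"hand":0},{"xyz":[0,7,0],"yaw":0,"hand":0.1},{"xyz":[0,7,-20],"yaw":0,"hand":0.1},{"xyz":[0,7,-60],"yaw":0,"hand":0.1},{"xyz":[0,7,-110],"yaw":0,"hand":0.1},{"xyz":[0,7,-110],"yaw":0,"hand":0.1},{"xyz":[0,7,-110],"yaw":0,"hand":0.1}]'

```text
t: 22.1
ee_pos: [0.5476, 0.2304, 0.1601]
tcp_rot: [179.2, 0.1, 168.3]
force: [-0.1, 0.1, -0.8]
gripper_width: 0.0467
grip_force: 0.0
```

```bash
python3 - <<'E'
from m import *
shot('wrist','w10'); c=np.load('pics/w10.npz'); W=wcloud(c)
P=W.reshape(-1,3); i=c['img'].reshape(-1,3).astype(int); m=(i[:,0]>150)&(i[:,1]>120)&(i[:,2]<70)&(abs(P[:,2]-.081)<.005); q=P[m]; print(m.sum(),cv2.minAreaRect((q[:,:2]*1e3).astype(np.float32)))
rect(W,(.547,.232),.107,.12,'knob',.025,.025); rect(W,(.5469,.2318),.058,.069,'block',.06,.045); rect(W,(.5246,.1088),.055,.068,'white',.06,.045)
t=cams.capture('top'); W=cloud(t); rect(W,(.502,-.016),.052,.07,'red top',.055,.045); rect(W,(.453,-.303),.042,.06,'br',.06,.055)
E
```

```text
2184 ((500.591552734375, 240.1925048828125), (19.53428840637207, 90.85095977783203), 79.45243072509766)
knob 522 [546.3 232.1] [17.  17.1] 34.0 z [0.1101 0.1137 0.1149]
block 4212 [546.6 231.9] [49.5 90.2] 79.9 z [0.0637 0.0648 0.066 ]
white 4303 [524.6 107.4] [50.9 90.3] 79.6 z [0.0591 0.061  0.0669]
red top 403 [502.2 -16.2] [50.5 90.4] 80.1 z [0.0578 0.0629 0.069 ]
br 616 [ 453.1 -303.5] [50.6 91.8] 68.0 z [0.0457 0.0506 0.0555]
```

Everything is in place and the robot is clear, so I'm handing in.

```bash
python3 -c "
from h import *
print(workorder.hand_in())"
```

```text
the job is handed in; nothing more can be done
None
```

The job is handed in, with no verdict shown: by my last measurements the white gatehouse stands in the once-empty bay (about 2 mm off centre), the white block is seated in the jig (under 1 mm off) and the keeper bar is closed; my first grip closed on the gatehouse's dome (no lift, about 46 N) because the pad tips sit some 37 mm behind the reported TCP, and I corrected for that afterwards.

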